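# Unlock the scraps caddy and hold its sprung lid open

### The arm

A 7-joint arm with a two-finger parallel gripper is mounted at the origin on the work surface. World frame = base frame: x ahead of the robot, y to its left, z up, the work surface at z = 0. Lengths are in m, angles in rad, forces in N, time in s.
With the tool pointing down it reaches from about 0.35 to 0.9 m from the base axis. Payload 8.1 kg.
Tool frame: the origin (TCP) lies midway between the tips of the shut fingers; the grasp point (between the pads) lies 19 mm behind it; z points along the fingers, y is the line along which they close (so a half turn about z gives the same grasp; the last joint's range is limited). The gripper opens to 92 mm and grips with 3 to 60 N. Pads are 19 mm wide; open, the fingers measure 130 mm over their backs; the gripper's body (75 mm by 190 mm) begins 47 mm behind the grasp point.
Start: joints at [1.155, 0.434, 0.025, 1.573, -0.012, 1.134, -0.075], TCP at [0.192, -0.595, 0.227] pointing down, gripper open.
Joint ranges: [-2.62, 2.62], [-0.44, 2.09], [-1.27, 1.32], [0.08, 2.57], [-1.32, 4.46], [0.12, 2], [-2.74, 2.74]. Speed limits (rad/s): [2.22, 2.22, 3.01, 3.01, 3.14, 3.14, 3.14].

### API

Orientations are given as a rotation vector (axis times angle).
In Python, from cell import arm gives the robot as it stands.
- The arm moves only by the tool carry_out, never from a script. Its arguments are lists of equal length, an entry for each row: "claw": the finger opening in cm, from 0 to 9.18; "delta_pos": the shift along the tool's x, y, z in cm, a list of three; "angular": the turn, a rotation vector about the tool's x, y, z in rad, a list of three. In form: {"claw": [claw, ...], "delta_pos": [[dx, dy, dz], ...], "angular": [[ax, ay, az], ...]}. A call has 1 to 20 rows; each row shifts and turns the commanded pose from where the row before left it, along the tool's axes as they then stand; what a row does not reach is not made up. A row lasts 1/10 s, in which the tool goes at most 50 mm and 8.59 degrees, less where a joint would pass 70% of its speed; a pose out of reach is approached as far as the arm can. A call with a gripper value outside its range is refused whole. The fingers move at their own pace and stop on an object; "force" is the grip in N (left out, the last holds). Time passes only in rows, so rows that do not move let the fingers close. It gives the time, the measured TCP pose, the force, the opening and the grip force at its end, in the units of the state.
- arm.observe(): the state, without advancing time (a new reading comes with each control period).
- arm.get_image(name): name is "side" or "top"; returns a dict with "frame" (420x560x3 uint8, red, green, blue), "mtx" (3x3 intrinsics, pixels), "dist" ([k1, k2, p1, p2, k3] as OpenCV has them; the pictures are not rectified), "T" (4x4, takes a point from camera to world coordinates). Camera axes: x right, y down, z forward; pixel columns grow to the right and rows downward; lengths in m; the calibration is good to about 2 mm. A picture is of the moment at which its call begins. There is no depth.
- arm.sign_off(): hands the job in; it is judged then, once.
Trained networks look in a picture, given as the dict that the camera call returned (one of the last four; its "shot" number tells which), for a name from the list of things; names that differ only in an ending like _2 or _b are one class to them, and where a whole thing is asked for, a point or a joint stands for the part that bears it (a point fixed in the world has none). Each returns a list of dicts, best first, with "conf" (0 to 1); they miss things now and then, are a little off and sometimes report something else, mostly with a low value. They report only what shows in the picture. A call takes as long as a camera call.
- arm.look_for(label, picture): "centre" ([column, row] as shares, 0 to 1, of the picture: columns of its width, rows of its height, amid what is visible of it).
- arm.trace(label, picture): "region" (420x560 bool, what is visible of it) and "centre" ([column, row] as shares, 0 to 1, of the picture: columns of its width, rows of its height, amid what is visible of it).
- arm.place_of(label, picture): "centre" ([column, row] as shares, 0 to 1, of the picture: columns of its width, rows of its height: a listed point, or the origin of a listed thing).
The state is a dict: "clock": time; "joints": joint angles; "dq": joint speeds; "joint_efforts": joint torques, N m; "position": TCP position; "ee_rot": TCP orientation; "force": force on the tool from outside, world axes, zero at the start; "ft_torque": the same for the moment, N m; "width": opening from 0.0 (shut) to 1.0 (fully open); "gripper_force": force on a finger pad.
Only numpy, scipy, OpenCV 4.12 (cv2) and the standard library are available. Lean on these libraries where they do the work, as an engineer would, in place of code of your own. Each camera call takes 0.05 s, during which the arm holds its last target. There are 200 camera calls.

### The job

I have both hands full and am about to empty food scraps into the white caddy: turn the clamp knob on its lock clockwise, all the way, to free the lock bar, slide the bar by its post away from the caddy until it stops, clear of the lid, then lift the sprung lid by its front tab and hold it open at 60 degrees from shut (within 8 degrees), still. Finish while holding the lid at that angle with the gripper, with nothing but the gripper keeping it up: the lid snaps shut if you let go. Do not shift the other things on the island.

Things in the scene. Friction and masses are not known exactly. Their poses are not given: they have to be found in the camera images.
- caddy: Matte white scraps caddy, bin 170 (x) by 180 (y) by 150 mm high, fixed to the island, place and yaw vary. Origin: underside centre. Its x points from front (tab, robot side) to hinge, y left, z up. On its right (-y) a bracket, x -40 to 40, y -88 to -256, top z 158 mm, carries a steel lock bar with a post and, on a steel bridge (66 by 60 mm, top z 182 mm), the clamp knob.
- lid_hinge (a point): Point on the lid's hinge axis, in the caddy frame at (85, 0, 154) mm; the axis runs along the caddy's y. Does not move with the lid; its axes are the caddy's.
- lid_tab (a point): Grip point of the lid's front tab, 200 mm from the hinge axis; moves with the lid (shut: caddy frame (-115, 0, 154) mm). The tab is 30 mm wide (caddy y), 10 thick, sticks out 50 mm from the lid's front edge; this point is 30 mm out. Free above, below and at both sides: it can be pinched across its width from above and turns between the pads as the lid rises. x: tab to hinge; z: lid's upper face.
- lid (a joint): Lid angle, rad: 0 shut and level, 1.047 is 60 degrees, stop 1.75. White plate 170 by 186 by 8 mm, about 0.18 kg, hinged at the far edge. Spring and weight push it shut at every angle up to 90 degrees, with 0.25 to 0.5 N m (about 2 N at the tab). It rises no more than about 3 degrees while the lock bar's tongue lies over it.
- clamp (a joint): Clamp knob angle, rad: grows clockwise seen from above, stop at 1.55; starts at 0 to 0.25. A pin under the knob rises as it turns and lets go of the bar at about 1.1; from 1.15 the bar slides. Friction 0.04 N m; it stays where it is left.
- clamp_grip (a point): Grip point of the knob, on its vertical axis, caddy frame (0, -125, 219) mm. Black disc, radius 20 mm, with an upright bar grip across it, 14 mm thick, 38 mm long, 30 mm high, top 7 mm above this point. At clamp = 0 the bar grip lies along the caddy's x. The point turns with the knob: its x is along the bar grip.
- bar (a joint): Lock bar travel, m: 0 with its tongue 22 mm over the lid's right edge (locked), grows as it slides to the caddy's -y, away from the lid; stop at 0.036; drawn clear when above 0.028. About 2 N of friction; stays where it is left.
- bar_post (a point): Grip point of the lock bar's post; when locked in caddy frame (0, -198, 197) mm; moves with the bar. Upright steel prism 20 by 20 mm, sides along the caddy's axes, 40 mm high, top 15 mm above this point; the bar below is 25 mm wide, its top 25 mm below this point. The locked post stands 73 mm from the knob's axis.
- bowl: White ceramic bowl, 124 mm across, 60 mm high, in front of the caddy to the left. Origin: underside centre. Leave alone.
- spoon: Wooden spoon 250 mm long, lying to the left of the caddy, along its own x. Leave alone.
- scraper: Plastic scraper 250 mm long, lying in front of the caddy to the right, along its own x. Leave alone.
- canister: Steel canister with a toggle clasp, 104 mm across, 147 mm high. Origin: underside centre. It, the jar and the mug stand far to the left, behind and far to the right of the caddy, in any order. Leave alone.
- jar: Amber glass jar with steel cap, 72 mm across, 120 mm high. Origin: underside centre. Leave alone.
- mug: Blue ceramic mug, 82 mm across, 95 mm high. Origin: underside centre. Leave alone.

How it is judged:
By the outcome, as a careful person would: the job done as asked, in the order asked, and still so for the second after the job is handed in, while the arm keeps its last pose, push and grip.
It also fails if it takes over 64 s, if anything falls off the work surface, if the arm or the gripper's body presses on something with over 40 N, if the wrist force passes 120 N, or if a joint passes its speed limit or range.

## Working session

There is one attempt and no reset: what is moved stays moved. The work goes in short steps, Python scripts to look and compute and a tool call to move; the robot and the scene stay as the last step left them, time stands still between calls to the robot, and variables do not carry over. Pictures are saved under pics/ and viewed, at most 10 in all, crops included, and the job is handed in when it is done.

Besides the shell and the picture viewer there is one more tool, called after "Emit:" as name(argument=value, ...), one argument or row to a line, values as JSON. carry_out: Moves the arm, as the interface text tells. Its arguments: {"type":"object","properties":{"claw":{"type":"array","items":{"type":"number"}},"delta_pos":{"type":"array","items":{"type":"array","items":{"type":"number"}}},"angular":{"type":"array","items":{"type":"array","items":{"type":"number"}}},"force":{"type":"number"}},"required":["claw","delta_pos","angular"]}

```bash
mkdir -p pics; ls; cat > h.py <<'E'
import numpy as np, cv2
from cell import arm
from scipy.spatial.transform import Rotation as R
def ray(im,c):
    p=np.array([[[c[0]*560,c[1]*420]]],float)
    u=cv2.undistortPoints(p,im['mtx'],np.array(im['dist'],float))[0,0]
    T=np.array(im['T']); d=T[:3,:3]@np.array([u[0],u[1],1]); return T[:3,3],d/np.linalg.norm(d)
def tri(rs):
    A=0;b=0
    for o,d in rs:
        P=np.eye(3)-np.outer(d,d);A=A+P;b=b+P@o
    x=np.linalg.solve(A,b); return x,[np.linalg.norm((np.eye(3)-np.outer(d,d))@(x-o))*1000 for o,d in rs]
E
python3 - <<'E'
from h import *
s=arm.observe();print({k:np.round(v,3) for k,v in s.items()})
ims={n:arm.get_image(n) for n in('side','top')}
for n in ims: cv2.imwrite(f'pics/{n}0.png',ims[n]['frame'][...,::-1]);print(n,np.round(ims[n]['T'],3).tolist())
for l in 'caddy lid_hinge lid_tab clamp_grip bar_post bowl spoon scraper canister jar mug'.split():
    rs=[]
    for n in ims:
        r=arm.place_of(l,ims[n])
        print(l,n,[(np.round(q['centre'],3).tolist(),round(q['conf'],2)) for q in r[:2]])
        if r: rs.append(ray(ims[n],r[0]['centre']))
    if len(rs)==2: x,e=tri(rs);print('  ',np.round(x,4),np.round(e,1))
E
```

```text
pics
{'clock': np.float64(0.0), 'joints': array([ 1.155,  0.435,  0.025,  1.574, -0.012,  1.134, -0.075]), 'dq': array([-0.001, -0.001, -0.   , -0.   , -0.001,  0.   ,  0.   ]), 'joint_efforts': array([-1.0000e-03, -6.6784e+01,  9.8500e-01, -3.1446e+01, -6.0000e-02,
        4.3000e-02,  0.0000e+00]), 'position': array([ 0.192, -0.594,  0.226]), 'ee_rot': array([-3.102e+00, -4.890e-01,  1.000e-03]), 'force': array([ 1.065, -0.058, -0.542]), 'ft_torque': array([-0.028,  0.006, -0.012]), 'gripper_force': np.float64(0.0), 'width': np.float64(1.001)}
side [[-0.731, -0.367, 0.576, -0.038], [-0.683, 0.401, -0.61, 0.707], [-0.007, -0.839, -0.544, 0.746], [0.0, 0.0, 0.0, 1.0]]
top [[0.0, -0.98, 0.198, 0.352], [-1.0, -0.0, 0.0, 0.018], [-0.0, -0.198, -0.98, 1.225], [0.0, 0.0, 0.0, 1.0]]
caddy side [([0.464, 0.604], 0.57)]
caddy top []
lid_hinge side [([0.427, 0.48], 0.67)]
lid_hinge top [([0.449, 0.391], 0.82)]
   [0.6798 0.1014 0.1539] [4.2 4.2]
lid_tab side [([0.524, 0.553], 0.97), ([0.63, 0.424], 0.34)]
lid_tab top [([0.453, 0.563], 0.62)]
   [0.475  0.0952 0.1442] [0.4 0.4]
clamp_grip side
[... 217 characters left out ...]
bowl side [([0.505, 0.754], 0.82)]
bowl top [([0.385, 0.641], 0.9)]
   [0.3907 0.2247 0.0035] [2.5 2.5]
spoon side [([0.384, 0.684], 0.72)]
spoon top [([0.362, 0.482], 0.7)]
   [ 0.6001  0.2714 -0.0044] [3.6 3.6]
scraper side [([0.596, 0.613], 0.97)]
scraper top [([0.548, 0.595], 0.59)]
   [ 0.4506 -0.0651 -0.0266] [0. 0.]
canister side [([0.487, 0.471], 0.76)]
canister top [([0.589, 0.356], 0.83), ([0.384, 0.644], 0.53)]
   [ 0.7782 -0.1442  0.0107] [0.4 0.4]
jar side [([0.244, 0.833], 0.84)]
jar top [([0.231, 0.498], 0.82)]
   [ 0.5834  0.5129 -0.0149] [0.3 0.3]
mug side [([0.39, 0.686], 0.7), ([0.633, 0.421], 0.68)]
mug top [([0.776, 0.45], 0.7)]
   [ 0.7698 -0.2304 -0.23  ] [333.4 333.4]
```

```bash
cat >> h.py <<'E'
from scipy.optimize import least_squares
PT={'lid_hinge':(85,0,154),'lid_tab':(-115,0,154),'clamp_grip':(0,-125,219),'bar_post':(0,-198,197)}
def proj(im,X):
    T=np.linalg.inv(im['T']);return cv2.projectPoints(np.array(X,float).reshape(-1,1,3),cv2.Rodrigues(T[:3,:3])[0],T[:3,3],im['mtx'],np.array(im['dist'],float))[0][:,0]
def c2w(p,X):
    X=np.atleast_2d(X)/1000.;c,s=np.cos(p[2]),np.sin(p[2])
    return np.c_[p[0]+c*X[:,0]-s*X[:,1],p[1]+s*X[:,0]+c*X[:,1],X[:,2]]
E
python3 - <<'E'
from h import *
obs=[];shots=[]
for k in range(2):
    for n in('side','top'):
        im=arm.get_image(n)
        for l in PT:
            r=arm.place_of(l,im)
            if r: obs.append((n,l,im,np.array(r[0]['centre'])*[560,420]))
f=lambda p:np.concatenate([proj(im,c2w(p,PT[l]))[0]-o for n,l,im,o in obs])
s=least_squares(f,[.6,.1,0],loss='soft_l1',f_scale=1.5);p=s.x
print(p)
for (n,l,im,o),r in zip(obs,f(p).reshape(-1,2)):print(n,l,r.round(1))
for n in('side','top'):
    im=arm.get_image(n);g=im['frame'][...,::-1].copy()
    corners=[(-85,90,150),(-85,-90,150),(85,-90,150),(85,90,150),(-40,-256,158),(40,-256,158)]
    for X in list(PT.values())+corners:
        q=proj(im,c2w(p,X))[0];cv2.circle(g,tuple(int(round(v)) for v in q),2,(0,0,255),-1)
    x0,y0=(150,120) if n=='side' else (150,110)
    cv2.imwrite(f'pics/{n}1.png',cv2.resize(g,(784,588)))
E
```

```text
[0.59087394 0.09936285 0.0077615 ]
side lid_hinge [-1.3  1.8]
side lid_tab [0.8 2.2]
side clamp_grip [ 1.  -2.9]
side bar_post [  22.7 -147.5]
top lid_hinge [0.1 0.1]
top lid_tab [-2.3 -0.2]
top clamp_grip [-0.6 -0.7]
top bar_post [ 2.3 -1.5]
side lid_hinge [-2.5  1.9]
side lid_tab [0.5 1.9]
side clamp_grip [ 3.4 -0.7]
side bar_post [ 2.  -0.5]
top lid_hinge [-1.2 -0.2]
top lid_tab [-4.5 -1.8]
top clamp_grip [-0.   0.6]
top bar_post [ 2.7 -2.5]
```

View pics/side1.png

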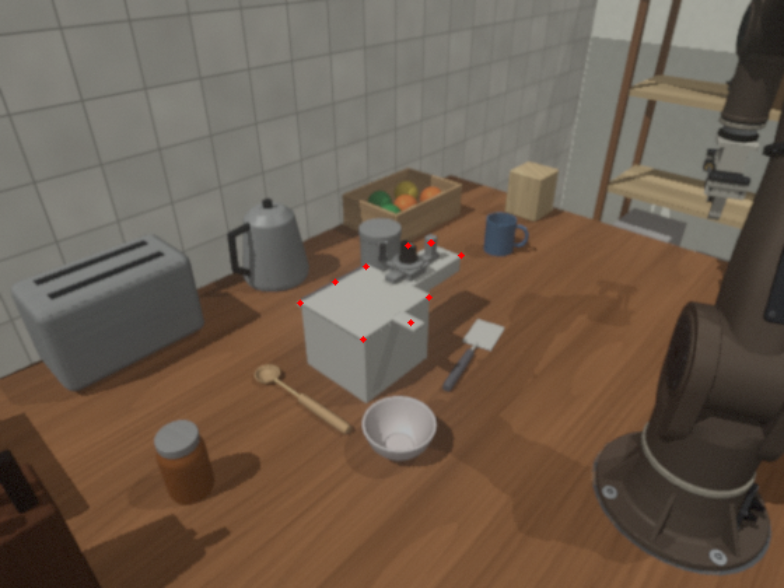

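View pics/top1.png

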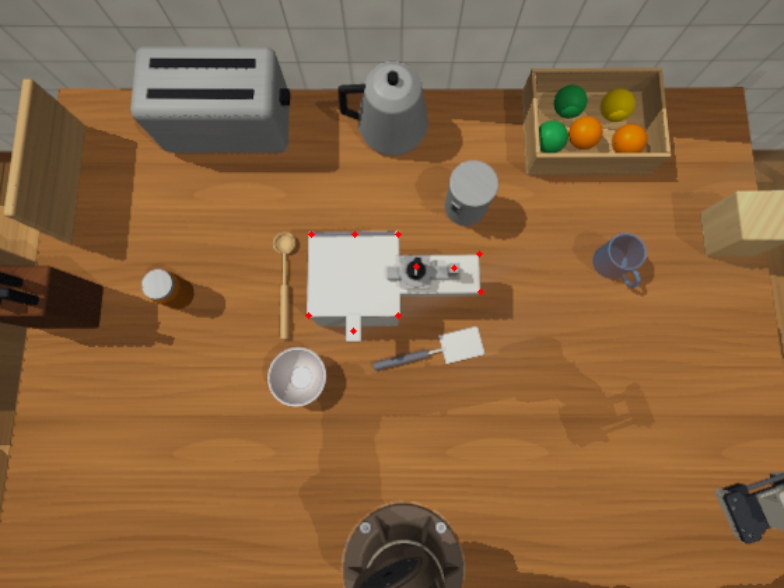

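The fit matches both pictures. In the top view the tab is at about (353,331), the knob at (417,268) and the post at (454,268). I'll raise the arm and travel to above the knob.

Emit:
carry_out(
  claw=[4,4,4,4,4,4,4,4,4,4,4,4,4,4,4,4,4,4,4,4],
  delta_pos=[
    [0,0,-4],
    [0,0,-4],
    [0,0,-4],
    [3.27,-2.46,0],
    [3.27,-2.46,0],
    [3.27,-2.46,0],
    [3.27,-2.46,0],
    [3.27,-2.46,0],
    [3.27,-2.46,0],
    [3.27,-2.46,0],
    [3.27,-2.46,0],
    [3.27,-2.46,0],
    [3.27,-2.46,0],
    [3.27,-2.46,0],
    [3.27,-2.46,0],
    [3.27,-2.46,0],
    [3.27,-2.46,0],
    [3.27,-2.46,0],
    [3.27,-2.46,0],
    [3.27,-2.46,0],
  ],
  angular=[
    [0,0,0],
    [0,0,0],
    [0,0,0],
    [0,0,0],
    [0,0,0],
    [0,0,0],
    [0,0,0],
    [0,0,0],
    [0,0,0],
    [0,0,0],
    [0,0,0],
    [0,0,0],
    [0,0,0],
    [0,0,0],
    [0,0,0],
    [0,0,0],
    [0,0,0],
    [0,0,0],
    [0,0,0],
    [0,0,0],
  ],
)

```text
clock: 4.3
position: [0.5933, -0.0244, 0.3469]
ee_rot: [3.103, 0.489, 0.0]
force: [1.1, -0.7, -1.0]
width: 0.439
gripper_force: 0.0
```

```bash
cat >> h.py <<'E'
P0=np.array([0.59087394,0.09936285,0.0077615])
def to(goal,ang,dz=0,p=P0):
    "goal: caddy-frame mm for grasp point; ang: caddy yaw of tool x (deg), tool down. prints shift in tool axes (cm), then turn"
    s=arm.observe();r=R.from_rotvec(s['ee_rot']);w=c2w(p,goal)[0]+[0,0,-.019]
    x=np.array([np.cos(p[2]+np.radians(ang)),np.sin(p[2]+np.radians(ang)),0]);z=np.array([0,0,-1.])
    G=R.from_matrix(np.c_[x,np.cross(z,x),z])
    print('t',round(float(s['clock']),2),'pos',s['position'].round(4),'goal',w.round(4),'shift_now_axes cm',(r.inv().apply(w-s['position'])*100).round(2),'shift_goal_axes',(G.inv().apply(w-s['position'])*100).round(2),'turn',(r.inv()*G).as_rotvec().round(3))
    print('F',s['force'].round(1),'M',s['ft_torque'].round(2),'w',round(float(s['width'])*91.8,1),'gf',round(float(s['gripper_force']),1),'q',s['joints'].round(2))
E
python3 -c "
from h import *
to((0,-125,220),180-7)"
```

```text
t 4.3 pos [ 0.5933 -0.0244  0.3469] goal [ 0.5918 -0.0256  0.201 ] shift_now_axes cm [-0.18  0.06 14.59] shift_goal_axes [ 0.14 -0.14 14.59] turn [ 0.     0.    -2.715]
F [ 1.1 -0.7 -1. ] M [-0.02 -0.01  0.04] w 40.3 gf 0.0 q [ 0.2   0.34 -0.36  1.43  0.12  1.39 -1.42]
```

Emit:
carry_out(
  claw=[4,4,4,4,4,4,4,4,4,4,4,4,4,4,4,4,4,4,4,4],
  delta_pos=[
    [0,0,0],
    [0,0,0],
    [0,0,0],
    [0,0,0],
    [0,0,0],
    [0,0,0],
    [0,0,0],
    [0,0,0],
    [0,0,0],
    [0,0,0],
    [0,0,0],
    [0,0,0],
    [0,0,0],
    [0,0,0],
    [0,0,0],
    [0,0,0],
    [0,0,0],
    [0,0,0],
    [0,0,0],
    [0,0,0],
  ],
  angular=[
    [0,0,-0.136],
    [0,0,-0.136],
    [0,0,-0.136],
    [0,0,-0.136],
    [0,0,-0.136],
    [0,0,-0.136],
    [0,0,-0.136],
    [0,0,-0.136],
    [0,0,-0.136],
    [0,0,-0.136],
    [0,0,-0.136],
    [0,0,-0.136],
    [0,0,-0.136],
    [0,0,-0.136],
    [0,0,-0.136],
    [0,0,-0.136],
    [0,0,-0.136],
    [0,0,-0.136],
    [0,0,-0.136],
    [0,0,-0.136],
  ],
)

```text
clock: 6.3
position: [0.5926, -0.0259, 0.3467]
ee_rot: [0.163, 3.137, -0.0]
force: [-0.0, 0.3, -0.6]
width: 0.435
gripper_force: 0.0
```

```bash
python3 -c "
from h import *
to((0,-125,220),180-7)"
```

```text
t 6.3 pos [ 0.5926 -0.0259  0.3467] goal [ 0.5918 -0.0256  0.201 ] shift_now_axes cm [ 0.08  0.03 14.57] shift_goal_axes [ 0.08  0.02 14.57] turn [-0.     0.     0.011]
F [-0.   0.3 -0.6] M [ 0.05 -0.2   0.02] w 40.0 gf 0.0 q [ 0.55  0.45 -0.91  1.41  0.36  1.45  1.11]
```

Emit:
carry_out(
  claw=[4,4,4,4,4,4,4,4,4,4,1,1,1,1,1,1,1],
  delta_pos=[
    [0.08,0.03,1.6],
    [0,0,1.6],
    [0,0,1.6],
    [0,0,1.6],
    [0,0,1.6],
    [0,0,1.6],
    [0,0,1.6],
    [0,0,1.6],
    [0,0,1.0],
    [0,0,0.6],
    [0,0,0],
    [0,0,0],
    [0,0,0],
    [0,0,0],
    [0,0,0],
    [0,0,0],
    [0,0,0],
  ],
  angular=[
    [0,0,0.011],
    [0,0,0],
    [0,0,0],
    [0,0,0],
    [0,0,0],
    [0,0,0],
    [0,0,0],
    [0,0,0],
    [0,0,0],
    [0,0,0],
    [0,0,0],
    [0,0,0],
    [0,0,0],
    [0,0,0],
    [0,0,0],
    [0,0,0],
    [0,0,0],
  ],
  force=20,
)

```text
clock: 8.0
position: [0.5921, -0.0252, 0.2034]
ee_rot: [0.188, 3.135, 0.0]
force: [-1.0, 0.5, 5.8]
width: 0.153
gripper_force: 19.9
```

```bash
python3 - <<'E'
from h import *
to((0,-125,220),180-7)
g=[]
for n in('side','top'):
    im=arm.get_image(n);q=proj(im,c2w(P0,(0,-125,219)))[0].astype(int)
    g.append(cv2.resize(im['frame'][q[1]-50:q[1]+50,q[0]-50:q[0]+50,::-1],(400,400)))
cv2.imwrite('pics/k1.png',np.hstack(g))
E
```

```text
t 8.0 pos [ 0.5921 -0.0252  0.2034] goal [ 0.5918 -0.0256  0.201 ] shift_now_axes cm [ 0.02 -0.05  0.24] shift_goal_axes [ 0.02 -0.05  0.24] turn [ 0.     0.001 -0.005]
F [-1.   0.5  5.8] M [0.15 0.08 0.01] w 14.1 gf 19.9 q [ 0.53  0.55 -0.86  1.64  0.45  1.17  1.01]
```

View pics/k1.png

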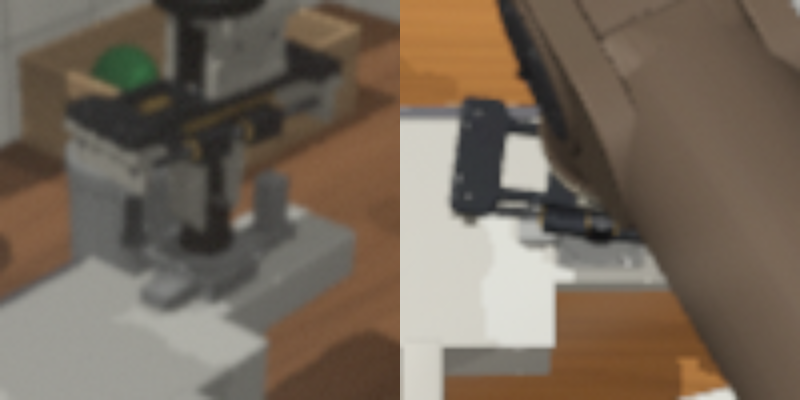

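The fingers hold the knob's bar grip at 14.1 mm opening. In the side crop it is between the pads at about (215,205), with the post standing free at (270,205). Next I'll turn it clockwise.

Emit:
carry_out(
  claw=[1,1,1,1,1,1,1,1,1,1,1,1,1,1,1,1],
  delta_pos=[
    [0,0,0],
    [0,0,0],
    [0,0,0],
    [0,0,0],
    [0,0,0],
    [0,0,0],
    [0,0,0],
    [0,0,0],
    [0,0,0],
    [0,0,0],
    [0,0,0],
    [0,0,0],
    [0,0,0],
    [0,0,0],
    [0,0,0],
    [0,0,0],
  ],
  angular=[
    [0,0,0.1],
    [0,0,0.1],
    [0,0,0.1],
    [0,0,0.1],
    [0,0,0.1],
    [0,0,0.1],
    [0,0,0.1],
    [0,0,0.1],
    [0,0,0.1],
    [0,0,0.1],
    [0,0,0.1],
    [0,0,0.1],
    [0,0,0.1],
    [0,0,0.08],
    [0,0,0],
    [0,0,0],
  ],
)

```text
clock: 9.7
position: [0.5905, -0.0267, 0.2033]
ee_rot: [2.143, 2.298, -0.005]
force: [-8.9, -3.6, 11.0]
width: 0.152
gripper_force: 19.9
```

```bash
python3 -c "
from h import *
to((0,-125,222),90)"
```

```text
t 9.7 pos [ 0.5905 -0.0267  0.2033] goal [ 0.5918 -0.0256  0.203 ] shift_now_axes cm [0.1  0.14 0.03] shift_goal_axes [0.11 0.13 0.03] turn [-0.002  0.002  0.062]
F [-8.9 -3.6 11. ] M [-0.85  1.71 -0.02] w 14.0 gf 19.9 q [ 0.33  0.46 -0.53  1.65  0.26  1.1  -0.21]
```

Emit:
carry_out(
  claw=[1,1,1,1,1,1],
  delta_pos=[
    [0,0,0],
    [0,0,0],
    [0,0,0],
    [0,0,0],
    [0,0,0],
    [0,0,0],
  ],
  angular=[
    [0,0,0.03],
    [0,0,0.02],
    [0,0,0.02],
    [0,0,0.02],
    [0,0,0.01],
    [0,0,0],
  ],
)

```text
clock: 10.3
position: [0.5905, -0.027, 0.2032]
ee_rot: [2.254, 2.188, -0.006]
force: [-8.2, -4.7, 11.6]
width: 0.159
gripper_force: 20.9
```

```bash
python3 -c "
from h import *
to((0,-125,222),90)"
```

```text
t 10.3 pos [ 0.5905 -0.027   0.2032] goal [ 0.5918 -0.0256  0.203 ] shift_now_axes cm [0.14 0.13 0.02] shift_goal_axes [0.13 0.14 0.02] turn [-0.002  0.003 -0.037]
F [-8.2 -4.7 11.6] M [-0.99  1.69  0.55] w 14.6 gf 20.9 q [ 0.31  0.46 -0.51  1.66  0.25  1.1  -0.3 ]
```

Emit:
carry_out(
  claw=[4,4,4,4,4,4,4,4,4,4,4,4,4,4],
  delta_pos=[
    [0,0,0],
    [0,0,0],
    [0,0,0],
    [0,0,0],
    [0,0,-1.5],
    [0,0,-2],
    [0,0,-2],
    [0,0,0],
    [-1.5,0,0],
    [-2,0,0],
    [-2,0,0],
    [-1.8,0,0],
    [0,0,0],
    [0,0,0],
  ],
  angular=[
    [0,0,0],
    [0,0,0],
    [0,0,0],
    [0,0,0],
    [0,0,0],
    [0,0,0],
    [0,0,0],
    [0,0,-0.03],
    [0,0,0],
    [0,0,0],
    [0,0,0],
    [0,0,0],
    [0,0,0],
    [0,0,0],
  ],
)

```text
clock: 11.7
position: [0.5913, -0.0991, 0.2567]
ee_rot: [-2.221, -2.22, 0.001]
force: [-0.4, 0.7, -1.0]
width: 0.437
gripper_force: 0.0
```

```bash
python3 - <<'E'
from h import *
to((0,-198,200),90)
for n in('side','top'):
    im=arm.get_image(n)
    for l in ('bar_post','clamp_grip'):
        r=arm.place_of(l,im);print(n,l,[(np.array(q['centre'])*[560,420],q['conf']) for q in r[:2]],proj(im,c2w(P0,PT[l])))
    q=proj(im,c2w(P0,(0,-160,210)))[0].astype(int)
    if n=='side': cv2.imwrite('pics/p1.png',cv2.resize(im['frame'][q[1]-60:q[1]+60,q[0]-60:q[0]+60,::-1],(500,500)))
E
```

```text
t 11.7 pos [ 0.5913 -0.0991  0.2567] goal [ 0.5924 -0.0986  0.181 ] shift_now_axes cm [0.04 0.12 7.57] shift_goal_axes [0.05 0.11 7.57] turn [-0.002 -0.    -0.008]
F [-0.4  0.7 -1. ] M [ 0.01 -0.15  0.03] w 40.1 gf 0.0 q [ 0.43  0.42 -0.51  1.56  0.21  1.21 -0.12]
side bar_post [(array([304.808, 177.618]), 0.82)] [[306.88827721 172.74967895]]
side clamp_grip [(array([288.68 , 177.114]), 0.75), (array([136.416, 348.516]), 0.4)] [[290.8758751  175.01436171]]
top bar_post [(array([324.184, 194.418]), 0.62), (array([433.104, 188.286]), 0.58)] [[323.56503437 191.48792338]]
top clamp_grip [(array([298.48 , 189.504]), 0.73)] [[297.25790732 189.82966553]]
```

View pics/p1.png

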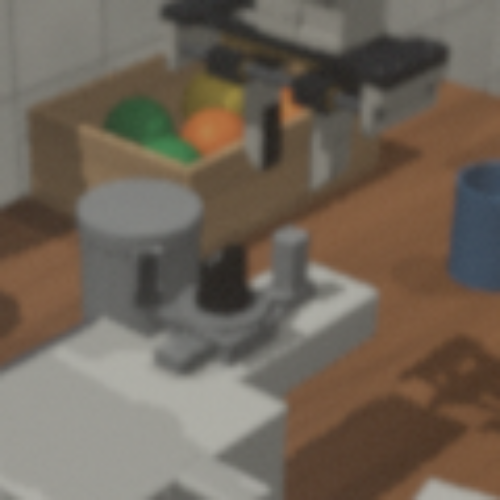

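The crop shows the knob's grip turned across at (222,275), the post at (290,260), and the gripper above the post. I'll descend and grasp it.

Emit:
carry_out(
  claw=[4,4,4,4,4,4,1.5,1.5,1.5,1.5,1.5],
  delta_pos=[
    [0,0,1.5],
    [0,0,1.5],
    [0,0,1.5],
    [0,0,1.5],
    [0,0,1],
    [0,0,0.5],
    [0,0,0],
    [0,0,0],
    [0,0,0],
    [0,0,0],
    [0,0,0],
  ],
  angular=[
    [0,0,0],
    [0,0,0],
    [0,0,0],
    [0,0,0],
    [0,0,0],
    [0,0,0],
    [0,0,0],
    [0,0,0],
    [0,0,0],
    [0,0,0],
    [0,0,0],
  ],
  force=20,
)

```text
clock: 13.1
position: [0.591, -0.0983, 0.1834]
ee_rot: [-2.22, -2.222, 0.002]
force: [-4.8, 0.8, 4.3]
width: 0.214
gripper_force: 20.0
```

Emit:
carry_out(
  claw=[1.5,1.5,1.5,1.5,1.5,1.5,1.5,1.5,1.5,1.5],
  delta_pos=[
    [-0.4,0,0],
    [-0.4,0,0],
    [-0.4,0,0],
    [-0.4,0,0],
    [-0.4,0,0],
    [-0.4,0,0],
    [-0.4,0,0],
    [-0.4,0,0],
    [-0.3,0,0],
    [0,0,0],
  ],
  angular=[
    [0,0,0],
    [0,0,0],
    [0,0,0],
    [0,0,0],
    [0,0,0],
    [0,0,0],
    [0,0,0],
    [0,0,0],
    [0,0,0],
    [0,0,0],
  ],
)

```text
clock: 14.1
position: [0.5913, -0.1337, 0.1834]
ee_rot: [-2.221, -2.222, 0.001]
force: [-5.0, 0.2, 5.6]
width: 0.218
gripper_force: 20.0
```

```bash
python3 -c "
from h import *
to((0,-234,200),90)"
```

```text
t 14.1 pos [ 0.5913 -0.1337  0.1834] goal [ 0.5927 -0.1346  0.181 ] shift_now_axes cm [-0.09  0.14  0.24] shift_goal_axes [-0.1   0.14  0.24] turn [-0.001  0.    -0.007]
F [-5.   0.2  5.6] M [-0.07  1.07  0.2 ] w 20.0 gf 20.0 q [ 0.47  0.49 -0.49  1.64  0.26  1.07 -0.09]
```

Emit:
carry_out(
  claw=[1.5,1.5,1.5,1.5],
  delta_pos=[
    [-0.15,0,0],
    [-0.15,0,0],
    [0,0,0],
    [0,0,0],
  ],
  angular=[
    [0,0,0],
    [0,0,0],
    [0,0,0],
    [0,0,0],
  ],
)

```text
clock: 14.5
position: [0.5913, -0.1344, 0.1833]
ee_rot: [-2.217, -2.223, -0.001]
force: [-4.7, 6.2, 5.2]
width: 0.216
gripper_force: 20.0
```

```bash
python3 -c "
from h import *
to((0,-234,200),90)"
```

```text
t 14.5 pos [ 0.5913 -0.1344  0.1833] goal [ 0.5927 -0.1346  0.181 ] shift_now_axes cm [-0.02  0.14  0.23] shift_goal_axes [-0.02  0.14  0.23] turn [-0.001 -0.002 -0.005]
F [-4.7  6.2  5.2] M [0.99 1.15 0.07] w 19.8 gf 20.0 q [ 0.47  0.49 -0.49  1.64  0.25  1.07 -0.09]
```

The bar is at its stop: it travelled 36 mm and the force then rose. I'll release the post, lift, and go above the tab.

Emit:
carry_out(
  claw=[4,4,4,4,5,5,5,5,5,5,5,5,5,5,5,5,5,5],
  delta_pos=[
    [0.1,0,0],
    [0.1,0,0],
    [0,0,0],
    [0,0,0],
    [0,0,-2],
    [0,0,-3],
    [0,0,-3],
    [0,0,-2],
    [2.3,-1.2,0],
    [2.3,-1.2,0],
    [2.3,-1.2,0],
    [2.3,-1.2,0],
    [2.3,-1.2,0],
    [2.3,-1.2,0],
    [2.3,-1.2,0],
    [2.3,-1.2,0],
    [2.3,-1.0,0],
    [2.3,-1.0,0],
  ],
  angular=[
    [0,0,0],
    [0,0,0],
    [0,0,0],
    [0,0,0],
    [0,0,0],
    [0,0,0],
    [0,0,0],
    [0,0,0],
    [0,0,0],
    [0,0,0],
    [0,0,0],
    [0,0,0],
    [0,0,0],
    [0,0,0],
    [0,0,0],
    [0,0,0],
    [0,0,0],
    [0,0,0],
  ],
)

```text
clock: 16.3
position: [0.4753, 0.0963, 0.2829]
ee_rot: [2.22, 2.222, 0.001]
force: [0.2, -0.4, -0.9]
width: 0.545
gripper_force: 0.0
```

Emit:
carry_out(
  claw=[5,5,5,5,5,5,5,5,5,5,5,5,5],
  delta_pos=[
    [0,0,0],
    [0,0,0],
    [0,0,0],
    [0,0,0],
    [0,0,0],
    [0,0,0],
    [0,0,0],
    [0,0,0],
    [0,0,0],
    [0,0,0],
    [0,0,0],
    [0,0,0],
    [0,0,0],
  ],
  angular=[
    [0,0,-0.131],
    [0,0,-0.131],
    [0,0,-0.131],
    [0,0,-0.131],
    [0,0,-0.131],
    [0,0,-0.131],
    [0,0,-0.131],
    [0,0,-0.131],
    [0,0,-0.131],
    [0,0,-0.131],
    [0,0,-0.131],
    [0,0,-0.131],
    [0,0,0],
  ],
)

```text
clock: 17.6
position: [0.4759, 0.0953, 0.2827]
ee_rot: [-0.006, 3.141, 0.0]
force: [-0.2, -0.3, 0.1]
width: 0.547
gripper_force: 0.0
```

```bash
python3 - <<'E'
from h import *
to((-115,0,156),180)
g=[]
for n in('side','top'):
    im=arm.get_image(n)
    for l in ('bar_post','clamp_grip','lid_tab'):
        r=arm.place_of(l,im);print(n,l,[(np.array(q['centre'])*[560,420],q['conf']) for q in r[:1]],proj(im,c2w(P0,PT[l])))
    q=proj(im,c2w(P0,(-50,-100,180)))[0].astype(int)
    g.append(cv2.resize(im['frame'][q[1]-65:q[1]+65,q[0]-65:q[0]+65,::-1],(400,400)))
cv2.imwrite('pics/t1.png',np.hstack(g))
E
```

```text
t 17.6 pos [0.4759 0.0953 0.2827] goal [0.4759 0.0985 0.137 ] shift_now_axes cm [ 0.    0.31 14.57] shift_goal_axes [-0.    0.32 14.57] turn [ 0.     0.    -0.004]
F [-0.2 -0.3  0.1] M [ 0.08 -0.19 -0.  ] w 50.2 gf 0.0 q [ 0.43  0.29 -0.92  1.76  0.24  1.21  1.03]
side bar_post [(array([314.384, 173.418]), 0.56)] [[306.88827721 172.74967895]]
side clamp_grip [(array([288.624, 177.492]), 0.43)] [[290.8758751  175.01436171]]
side lid_tab [(array([290.304, 177.114]), 0.73)] [[292.72127403 229.75504069]]
top bar_post [(array([336.672, 192.402]), 0.89)] [[323.56503437 191.48792338]]
top clamp_grip [(array([299.208, 190.302]), 0.71)] [[297.25790732 189.82966553]]
top lid_tab [] [[252.17622208 235.681472  ]]
```

View pics/t1.png

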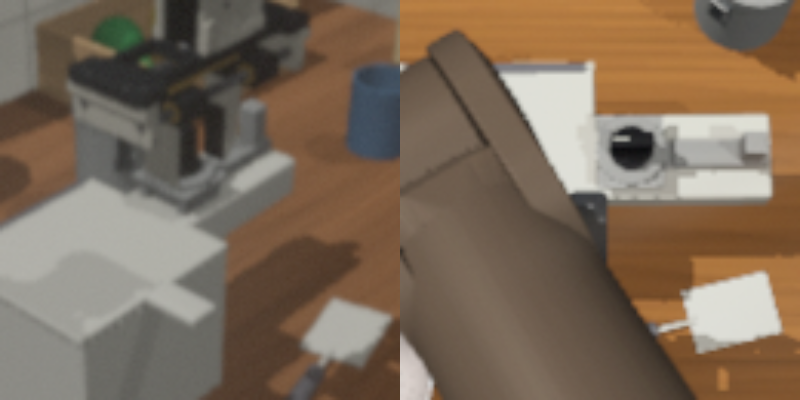

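The lock bar is drawn out: its tongue is off the lid and the post is at (755,145) in the top crop. The tab is free at (180,300) in the side crop. I'll descend onto the tab.

Emit:
carry_out(
  claw=[5,5,5,5,5,5,5,5,5,2.5,2.5,2.5,2.5,2.5,2.5],
  delta_pos=[
    [0,0.25,1.8],
    [0,0,1.8],
    [0,0,1.8],
    [0,0,1.8],
    [0,0,1.8],
    [0,0,1.8],
    [0,0,1.8],
    [0,0,1.2],
    [0,0,0.6],
    [0,0,0],
    [0,0,0],
    [0,0,0],
    [0,0,0],
    [0,0,0],
    [0,0,0],
  ],
  angular=[
    [0,0,0],
    [0,0,0],
    [0,0,0],
    [0,0,0],
    [0,0,0],
    [0,0,0],
    [0,0,0],
    [0,0,0],
    [0,0,0],
    [0,0,0],
    [0,0,0],
    [0,0,0],
    [0,0,0],
    [0,0,0],
    [0,0,0],
  ],
  force=25,
)

```text
clock: 19.5
position: [0.4762, 0.099, 0.1392]
ee_rot: [-0.004, 3.14, 0.002]
force: [0.4, 4.9, 0.7]
width: 0.324
gripper_force: 25.0
```

```bash
python3 - <<'E'
from h import *
to((-115,0,154),180)
s=arm.observe();H=c2w(P0,(85,0,154))[0]
g=s['position']+[0,0,.019];print('grasp rel hinge',g-H)
rel=g-H;r0=np.hypot(rel[0],rel[2]);a0=np.arctan2(rel[2],-rel[0]);prev=None
for d in range(0,61,3):
    a=a0+np.radians(d);q=np.array([-r0*np.cos(a),r0*np.sin(a)])
    if prev is not None:print(d,'dx_world,dz_world cm',((q-prev)*100).round(2))
    prev=q
E
```

```text
t 19.5 pos [0.4762 0.099  0.1392] goal [0.4759 0.0985 0.135 ] shift_now_axes cm [ 0.03 -0.05  0.42] shift_goal_axes [ 0.03 -0.05  0.42] turn [ 0.001  0.001 -0.005]
F [0.4 4.9 0.7] M [ 1.22 -0.29  0.05] w 29.8 gf 25.0 q [ 0.33  0.44 -0.84  1.96  0.41  0.91  0.85]
grasp rel hinge [-0.19968989 -0.0010508   0.00423431]
3 dx_world,dz_world cm [0.05 1.04]
6 dx_world,dz_world cm [0.1  1.04]
9 dx_world,dz_world cm [0.16 1.03]
12 dx_world,dz_world cm [0.21 1.02]
15 dx_world,dz_world cm [0.27 1.01]
18 dx_world,dz_world cm [0.32 1.  ]
21 dx_world,dz_world cm [0.37 0.98]
24 dx_world,dz_world cm [0.42 0.96]
27 dx_world,dz_world cm [0.47 0.93]
30 dx_world,dz_world cm [0.52 0.91]
33 dx_world,dz_world cm [0.57 0.88]
36 dx_world,dz_world cm [0.61 0.85]
39 dx_world,dz_world cm [0.65 0.82]
42 dx_world,dz_world cm [0.7  0.78]
45 dx_world,dz_world cm [0.74 0.74]
48 dx_world,dz_world cm [0.77 0.7 ]
51 dx_world,dz_world cm [0.81 0.66]
54 dx_world,dz_world cm [0.84 0.62]
57 dx_world,dz_world cm [0.87 0.57]
60 dx_world,dz_world cm [0.9  0.53]
```

Emit:
carry_out(
  claw=[2.5,2.5,2.5,2.5,2.5,2.5,2.5,2.5,2.5,2.5,2.5],
  delta_pos=[
    [-0.05,0,-1.04],
    [-0.1,0,-1.04],
    [-0.16,0,-1.03],
    [-0.21,0,-1.02],
    [-0.27,0,-1.01],
    [-0.32,0,-1.0],
    [-0.37,0,-0.98],
    [-0.42,0,-0.96],
    [-0.47,0,-0.93],
    [-0.52,0,-0.91],
    [0,0,0],
  ],
  angular=[
    [0,0,0],
    [0,0,0],
    [0,0,0],
    [0,0,0],
    [0,0,0],
    [0,0,0],
    [0,0,0],
    [0,0,0],
    [0,0,0],
    [0,0,0],
    [0,0,0],
  ],
)

```text
clock: 20.6
position: [0.5036, 0.0992, 0.2385]
ee_rot: [0.005, -3.14, -0.001]
force: [-4.0, 5.8, 0.0]
width: 0.326
gripper_force: 25.0
```

```bash
python3 -c "
from h import *
to((85-200*np.cos(np.pi/6),0,154+100),180)"
```

```text
t 20.6 pos [0.5036 0.0992 0.2385] goal [0.5027 0.0987 0.235 ] shift_now_axes cm [ 0.09 -0.05  0.35] shift_goal_axes [ 0.09 -0.05  0.35] turn [ 0.001 -0.002 -0.005]
F [-4.   5.8  0. ] M [1.43 0.97 0.07] w 29.9 gf 25.0 q [ 0.37  0.38 -0.88  1.77  0.31  1.14  0.97]
```

Emit:
carry_out(
  claw=[2.5,2.5,2.5,2.5,2.5,2.5,2.5,2.5,2.5,2.5,2.5,2.5],
  delta_pos=[
    [-0.57,0,-0.88],
    [-0.61,0,-0.85],
    [-0.65,0,-0.82],
    [-0.7,0,-0.78],
    [-0.74,0,-0.74],
    [-0.77,0,-0.7],
    [-0.81,0,-0.66],
    [-0.84,0,-0.62],
    [-0.87,0,-0.57],
    [-0.9,0,-0.53],
    [0,0,0],
    [0,0,0],
  ],
  angular=[
    [0,0,0],
    [0,0,0],
    [0,0,0],
    [0,0,0],
    [0,0,0],
    [0,0,0],
    [0,0,0],
    [0,0,0],
    [0,0,0],
    [0,0,0],
    [0,0,0],
    [0,0,0],
  ],
)

```text
clock: 21.8
position: [0.578, 0.0998, 0.3096]
ee_rot: [0.006, -3.14, -0.002]
force: [-4.3, 3.6, 3.0]
width: 0.321
gripper_force: 25.0
```

```bash
python3 - <<'E'
from h import *
to((-15,0,154+173.2),180)
g=[]
lid=lambda a:[(85-r*np.cos(a),y,154+r*np.sin(a)) for r,y in((0,93),(0,-93),(170,-93),(170,93),(220,15),(220,-15))]
im=arm.get_image('side');f=im['frame'][...,::-1].copy()
a0=f.copy()
for X in lid(np.radians(60)):
    q=proj(im,c2w(P0,X))[0];cv2.circle(f,tuple(int(v+.5) for v in q),1,(0,0,255),-1)
q=proj(im,c2w(P0,(0,0,230)))[0].astype(int)
c=lambda h:cv2.resize(h[q[1]-75:q[1]+75,q[0]-75:q[0]+75],(400,400),interpolation=cv2.INTER_CUBIC)
cv2.imwrite('pics/l1.png',np.hstack([c(a0),c(f)]))
E
```

```text
t 21.8 pos [0.578  0.0998 0.3096] goal [0.5759 0.0992 0.3082] shift_now_axes cm [ 0.21 -0.05  0.14] shift_goal_axes [ 0.22 -0.05  0.14] turn [ 0.001 -0.002 -0.004]
F [-4.3  3.6  3. ] M [1.35 0.76 0.01] w 29.5 gf 25.0 q [ 0.32  0.45 -0.86  1.49  0.34  1.36  1.01]
```

View pics/l1.png

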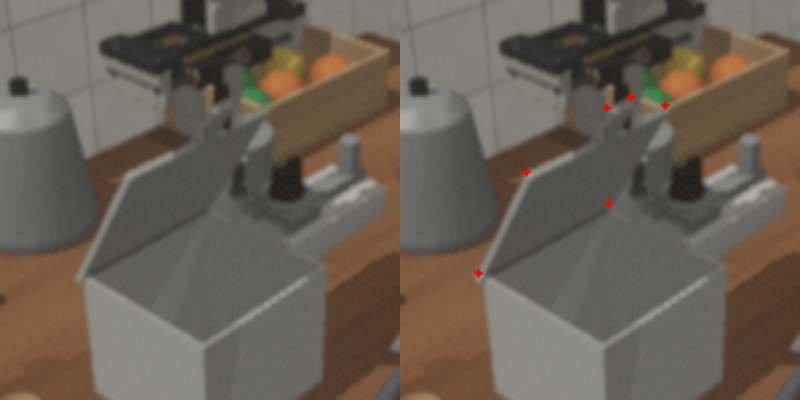

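The lid is held open by the tab. Its front edge runs from (128,178) to (272,122) in the left crop, within a few pixels of the 60° overlay, and the arm geometry gives about 61°. I'll let it settle and check it.

Emit:
carry_out(
  claw=[2.5,2.5,2.5,2.5,2.5],
  delta_pos=[
    [0,0,0],
    [0,0,0],
    [0,0,0],
    [0,0,0],
    [0,0,0],
  ],
  angular=[
    [0,0,0],
    [0,0,0],
    [0,0,0],
    [0,0,0],
    [0,0,0],
  ],
)

```text
clock: 22.35
position: [0.5779, 0.0998, 0.3096]
ee_rot: [0.006, -3.14, -0.002]
force: [-3.5, 5.7, 2.0]
width: 0.322
gripper_force: 25.0
```

```bash
python3 - <<'E'
from h import *
to((-15,0,154+173.2),180)
print(np.abs(arm.observe()['dq']).max())
im=arm.get_image('top')
for l in ('bowl','spoon','scraper','canister','jar','mug'):
    r=arm.place_of(l,im);print(l,[np.round(q['centre'],3).tolist() for q in r[:1]])
print(arm.sign_off())
E
```

```text
t 22.35 pos [0.5779 0.0998 0.3096] goal [0.5759 0.0992 0.3082] shift_now_axes cm [ 0.21 -0.05  0.14] shift_goal_axes [ 0.21 -0.05  0.14] turn [ 0.001 -0.002 -0.004]
F [-3.5  5.7  2. ] M [1.36 0.73 0.07] w 29.6 gf 25.0 q [ 0.32  0.45 -0.86  1.49  0.34  1.36  1.01]
0.0018197876498458742
bowl [[0.384, 0.648]]
spoon [[0.36, 0.483]]
scraper [[0.359, 0.483]]
canister [[0.59, 0.354]]
jar [[0.23, 0.498]]
mug [[0.772, 0.454]]
the job is handed in; nothing more can be done
None
```

The job is handed in at about 22 s: the knob is turned clockwise to its stop, the bar is drawn 36 mm to its stop, and the gripper alone holds the lid still at about 61°. The other things look unmoved in the last top picture, except the scraper, which I couldn't confirm there.

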